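Light up a watch for inspection

TASK

Set the round watch head, dial up, fully home in the round nest that fits it, without dropping it, and let go. Then draw the inspection lamp out of its holder and hold it raised, leaning at about 45 degrees (from whichever side suits), with its lens aimed down at the middle of the watch from about 8 cm away; finish while still holding it there, at rest. Do not touch the watch with the lamp, and leave the other things on the bench where they are.

Things in the scene. Friction and masses are not known exactly. Their poses are not given: they have to be found in the camera images.
- watch_mid (a point): Centre (half-way up, 8 mm above its underside) of the loose ROUND watch head: a steel disc 40 mm in diameter and 16 mm thick, no strap, white dial on top with dark hands, a tiny brass crown on its rim along its own +x (2 mm, may be ignored). 85 g or so. It starts lying dial up on the bench (z up).
- nest_round_mouth (a point): Centre of the mouth of the ROUND nest in a fixed black casing block, 84 x 84 x 22 mm, on the bench; this point is level with the block's top, 22 mm above the bench. The nest is a round hole of 44 mm diameter with a 2 mm chamfer, 6 mm deep, with a flat red floor. A watch seated in it stands 10 mm proud of the block, its centre 2 mm above this point. z up.
- nest_square_mouth (a point): Centre of the mouth (22 mm above the bench) of the SQUARE nest in a second, otherwise equal fixed black block, 84 x 84 x 22 mm: hole 35 x 35 mm, 6 mm deep, red floor. It is for another watch: not used. The two blocks may stand either way round.
- lamp_mid (a point): Middle of the loose inspection lamp, a round stick 150 mm long, 70 g; z runs along it from lens to tail. Dark head, 20 mm diameter, lowest 42 mm, lens at its flat end (75 mm from here along -z); then an aluminium barrel, 16 mm diameter, whose last 12 mm is the orange tail (end 75 mm along +z). Starts upright in the holder, lens down: lens 8 mm, tail end 158 mm above the bench.
- holder_mouth (a point): Centre of the mouth of the lamp's holder, a fixed dark wooden block 70 x 70 x 50 mm on the bench; this point is level with its top, 50 mm above the bench. Round hole of 22 mm diameter, 42 mm deep; the lamp stands loosely in it and 108 mm of it sticks out. Drawing it out straight up takes 42 mm.
- square_watch_mid (a point): Centre of a bystander: square brass watch head, 32 x 32 x 12 mm, blue dial, lying on the bench.
- loupe_mid (a point): Centre of a bystander: black eye loupe, 36 mm wide, 36 mm high.
- dust_cover_mid (a point): Centre of a bystander: clear glass dust cover with a knob, 80 mm wide, 57 mm high.
- solvent_mid (a point): Centre of a bystander: amber glass bottle, 40 mm wide, 85 mm high.
- driver_mid (a point): Middle of a bystander: screwdriver with a blue handle, 120 mm long, lying on the bench.
- oil_cup_mid (a point): Centre of a bystander: small white bowl, 44 mm wide, 22 mm high.
Not all that is in view belongs to the job. Leave any pink look-alike of the part that bears nest_round_mouth alone. Leave any yellow look-alike of the part that bears lamp_mid alone.

How it is judged:
On the way, in this order (a step that is already met when the one before it is completed fails the run):
1. the round watch lies fully home in the round nest, dial up, let go, with the lamp still in its holder (horizontal distance between watch_mid and nest_round_mouth below 0.004 m and z of watch_mid in the frame of nest_round_mouth between -0.002 and 0.0045 m and angle between watch_mid's own z axis and vertical below 0.1 rad and height (world z) of watch_mid below 0.03 m and contact force between the fingers and watch below 0.1 N and distance of lamp_mid from where it was at the start of the episode below 0.02 m), for 0.2 s.
2. the lamp is drawn clear of its holder by the gripper (z of lamp_mid in the frame of holder_mouth above 0.08 m and contact force between the fingers and lamp above 0.5 N), for 0.1 s.
At the end, for the whole second after the job is handed in: Watch home in the round nest (within 4 mm, level within 0.1 rad, centre at most 4.5 mm above the mouth), not touched by the fingers. Lamp held at rest, touching nothing else, leaning 30 to 60 degrees; the watch centre lies within 25 mm of its axis, 40 to 160 mm ahead of the lens (horizontal distance between watch_mid and nest_round_mouth below 0.004 m and z of watch_mid in the frame of nest_round_mouth between -0.002 and 0.0045 m and angle between watch_mid's own z axis and vertical below 0.1 rad and height (world z) of watch_mid below 0.03 m and x of watch_mid in the frame of lamp_mid between -0.025 and 0.025 m and y of watch_mid in the frame of lamp_mid between -0.025 and 0.025 m and z of watch_mid in the frame of lamp_mid between -0.235 and -0.115 m and angle between lamp_mid's own z axis and vertical between 0.52 and 1.05 rad and contact force between the fingers and lamp above 0.5 N and contact force between each of the fingers, lamp and watch below 0.1 N and linear speed of lamp below 0.03 m/s and height (world z) of lamp_mid above 0.08 m and contact force between lamp and nest_round below 0.1 N and contact force between lamp and nest_square below 0.1 N and contact force between lamp and holder below 0.1 N and contact force between lamp and table below 0.1 N and contact force between lamp and square_watch below 0.1 N and contact force between lamp and loupe below 0.1 N and contact force between lamp and dust_cover below 0.1 N and contact force between lamp and solvent below 0.1 N and contact force between lamp and driver below 0.1 N and contact force between lamp and oil_cup below 0.1 N); the arm keeps its last pose, push and grip.
It fails at once if one of the six loose bystanders is moved more than 30 mm (distance of any of square_watch_mid, loupe_mid, dust_cover_mid, solvent_mid, driver_mid, oil_cup_mid from where it was at the start of the episode above 0.03 m).
It fails at once if the watch is dropped (moves freely faster than 0.6 m/s, a fall of about 2 cm) (linear speed of watch above 0.6 m/s and contact force between the fingers and watch below 0.01 N).
It fails at once if the lamp strikes the watch (contact force between lamp and watch above 0.5 N).
It also fails if it takes over 54 s, if anything falls off the work surface, if the arm or the gripper's body presses on something with over 40 N, if the wrist force passes 120 N, or if a joint passes its speed limit or range.

ROBOT

A 6-joint arm with a two-finger parallel gripper is mounted at the origin on the work surface. World frame = base frame: x ahead of the robot, y to its left, z up, the work surface at z = 0. Lengths are in m, angles in rad, forces in N, time in s.
With the tool pointing down it reaches from about 0.225 to 0.725 m from the base axis. Payload 3.1 kg.
Tool frame: the origin (TCP) lies between the finger pads; the fingertips stand 17 mm ahead of it and the grasp point (between the pads) lies 2 mm behind it; z points along the fingers, y is the line along which they close (so a half turn about z gives the same grasp; the last joint's range is limited). The gripper opens to 85 mm and grips with 20 to 120 N. Pads are 22 mm wide; open, the fingers measure 114 mm over their backs; the gripper's body (76 mm by 85 mm) begins 54 mm behind the grasp point. The pads swing forward as they close: fully open they stand 13 mm farther back than shut.
Start: joints at [-1.236, 0.048, 0.099, 1.622, 0, 1.443], TCP at [0.234, -0.47, 0.248] pointing down, gripper open.
Joint ranges: [-2.91, 2.91], [-0.99, 1.94], [-1.21, 1.42], [-2.12, 2.29], [-1.49, 1.47], [-3.14, 3.14]. Speed limits (rad/s): [2.79, 2.79, 3.14, 3.14, 3.14, 3.14].

INTERFACE

Orientations are given as a unit quaternion [w, x, y, z].
In Python, from station import bot gives the robot as it stands. Calls block until the motion is done:
- bot.movep(position, orientation): joint-space move of the TCP to a pose.
- bot.move_l(position, feed=0.15, rot=None, f_stop=None): straight line of the TCP; rot=None keeps the orientation; feed is the mean speed in m/s. With f_stop (N) it stops when the force on the tool has changed by that much, and returns True; else False.
- bot.set_joints(angles): joint-space move.
- bot.let_go() and bot.clamp(force=None): open the fingers fully, or close them until they stop; force is the grip in N (None keeps the last).
- bot.hold(seconds).
- bot.solve_ik(position, orientation): joint angles nearest the present ones, or None.
- bot.state(): the state.
- bot.read_camera(name): name is "scene" or "top"; returns a dict with "pixels" (400x640x3 uint8, blue, green, red), "vertical_fov" (degrees; the focal length in pixels is half the picture's height over the tangent of half this angle, whatever the lens; pixels are square), "cx", "cy" (the principal point, pixels), "R" (3x3) and "t" (3): a world point X has camera coordinates R X + t. Camera axes: x right, y down, z forward; pixel columns grow to the right and rows downward; lengths in m; the calibration is good to about 2 mm. A picture is of the moment at which its call begins. There is no depth.
A pose or a line that the arm cannot do raises bot.MotionError and nothing moves.
- bot.sign_off(): hands the job in; it is judged then, once.
The state is a dict: "clock": time; "q": joint angles; "joint_vel": joint speeds; "joint_efforts": joint torques, N m; "ee_pos": TCP position; "tcp_rot": TCP orientation; "force": force on the tool from outside, world axes, zero at the start; "moment": the same for the moment, N m; "width": finger opening in m; "grasp_force": force on a finger pad.
Only numpy, scipy, OpenCV 4.12 (cv2) and the standard library are available. Lean on these libraries where they do the work, as an engineer would, in place of code of your own. Each camera call takes 0.05 s, during which the arm holds its last target. There are 200 camera calls.

## Working session

There is one attempt and no reset: what is moved stays moved. The work goes in short steps, each a Python script; the robot and the scene stay as the last script left them, time stands still between calls to the robot, and variables do not carry over. Pictures are saved under pics/ and viewed, at most 10 in all, crops included, and the job is handed in when it is done.

```bash
ls; mkdir -p pics
python3 - <<'E'
from station import bot
import cv2,pickle
d={}
for n in("scene","top"):
    c=bot.read_camera(n);d[n]=c;cv2.imwrite(f"pics/{n}0.png",c["pixels"])
    print(n,c["vertical_fov"],c["cx"],c["cy"],c["R"],c["t"])
pickle.dump(d,open("cams.pkl","wb"))
E
```

```text
pics
scene 57.425235010914825 315.74338585254395 196.62211928687378 [[-0.47800803  0.87816489 -0.01829631]
 [ 0.63654377  0.33198366 -0.69613136]
 [-0.60524404 -0.34440278 -0.71768125]] [ 0.28318805 -0.34291009  1.25160873]
top 55.85848147963482 322.3318288594087 194.3119492780358 [[-0.01852545 -0.99895276 -0.04183518]
 [-0.99730209  0.02143506 -0.07020738]
 [ 0.0710306   0.04042169 -0.99665478]] [0.04439228 0.60877682 0.83083691]
```

View pics/top0.png

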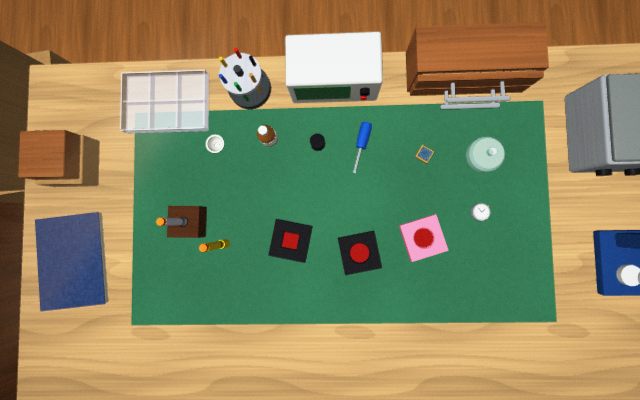

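View pics/scene0.png

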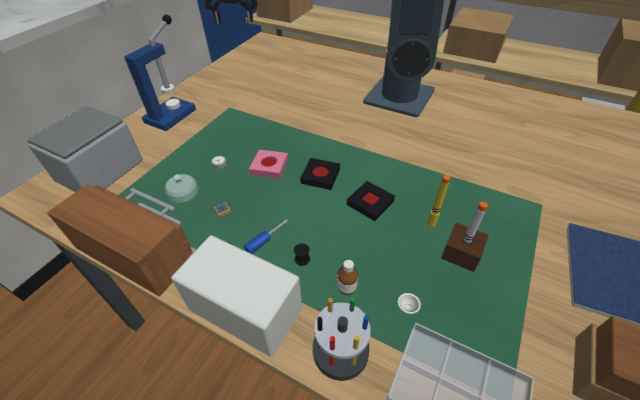

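Top view:
- **Watch:** two white dials, (481,212) loose on the mat and (628,274) on a blue stand off the mat. The loose one fits.
- **Nest:** black round (359,253), black square (290,241) and pink round (424,238). The black round one fits.
- **Lamp:** aluminium with an orange tail in the wooden holder (187,222), and a yellow one at (214,245). The aluminium one in the holder fits.

I'll confirm these in one enlarged crop.

```bash
cat > h.py <<'E'
import numpy as np,cv2
from scipy.optimize import least_squares
def cam(c):
    f=200/np.tan(np.radians(c["vertical_fov"])/2); return f,np.array(c["R"]),np.array(c["t"]),c["cx"],c["cy"]
def ray(c,u,v):
    f,R,t,cx,cy=cam(c); return -R.T@t, R.T@np.array([(u-cx)/f,(v-cy)/f,1])
def at_z(c,u,v,z):
    o,d=ray(c,u,v); return o+d*(z-o[2])/d[2]
def proj(c,X):
    f,R,t,cx,cy=cam(c); p=R@np.array(X)+t; return np.array([cx+f*p[0]/p[2],cy+f*p[1]/p[2]])
E
python3 - <<'E'
from h import *
import pickle
d=pickle.load(open("cams.pkl","rb"));T=d["top"];S=d["scene"]
def crop(c,u,v,w=40,h=30,s=10): return cv2.resize(c["pixels"][v-h:v+h,u-w:u+w],None,fx=s,fy=s,interpolation=cv2.INTER_CUBIC)[:,:]
a=[cv2.resize(crop(T,*p),(400,300)) for p in((481,212),(359,253),(187,230))]+[cv2.resize(crop(S,462,228),(400,300))]
cv2.imwrite("pics/crop.png",np.vstack([np.hstack(a[:2]),np.hstack(a[2:])]))
for n,u,v,z in(("watch",481,212,.016),("nest",359,253,.016),("sq",290,241,.016),("holder",187,222,.05),("tail",161,222,.158),("yellowtop",203,248,.15),("yellowbot",226,244,0.01),("pink",424,238,.02)): print(n,at_z(T,u,v,z).round(3))
for n,u,v,z in(("watch",219,162,.016),("nest",320,173,.016),("sq",370,199,.016),("tail",483,206,.158),("yt",446,179,.15),("yb",433,225,.0)): print("S",n,at_z(S,u,v,z).round(3))
E
```

```text
watch [ 0.563 -0.321  0.016]
nest [ 0.476 -0.047  0.016]
sq [0.505 0.108 0.016]
holder [0.553 0.331 0.05 ]
tail [0.553 0.338 0.158]
yellowtop [0.502 0.259 0.15 ]
yellowbot [0.501 0.256 0.01 ]
pink [ 0.507 -0.192  0.02 ]
S watch [ 0.571 -0.314  0.016]
S nest [ 0.483 -0.047  0.016]
S sq [0.51  0.107 0.016]
S tail [0.561 0.341 0.158]
S yt [0.51  0.261 0.15 ]
S yb [0.505 0.265 0.   ]
```

View pics/crop.png

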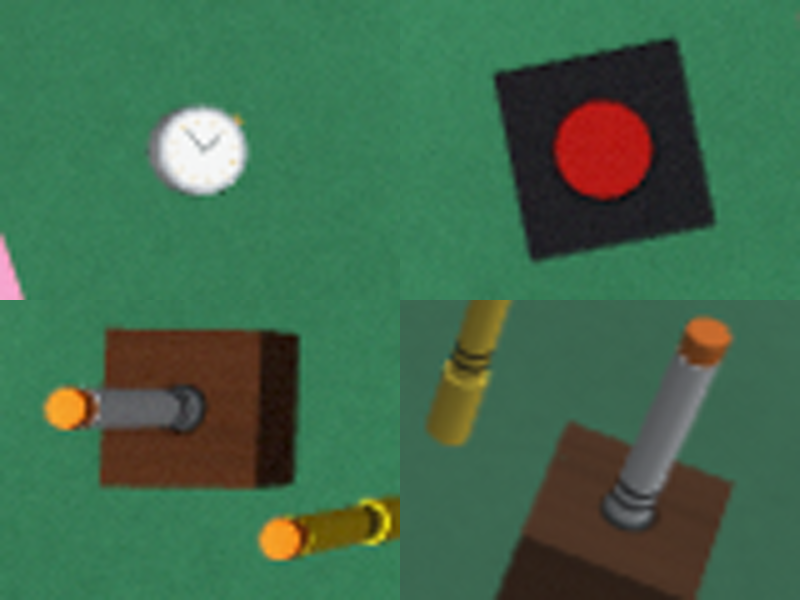

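The crops confirm it: the loose watch is at top px (481.4,212) with its crown to the upper right. The black round nest is at (359.8,252.8), and the aluminium lamp stands in the brown holder, with the yellow one beside it left alone. Next I'll take sub-pixel centroids in both cameras and check reach.

```bash
cat >> h.py <<'E'
def blob(c,kind,u,v,r):
    p=c["pixels"].astype(int)[v-r:v+r,u-r:u+r]; b,g,R=p[...,0],p[...,1],p[...,2]
    m={"white":(b>140)&(R>140),"red":(R>100)&(g<70)&(b<80),"orange":(R>150)&(g>70)&(b<110)&(R>g+40)}[kind].astype(np.uint8)
    n,l,s,ce=cv2.connectedComponentsWithStats(m); i=1+np.argmax(s[1:,4]); return ce[i]+[u-r,v-r],s[i,4],s[i,2:4]
def rd(a,b):  # tool rot quaternion: z axis a, y axis b
    from scipy.spatial.transform import Rotation as Ro
    z=np.array(a,float);z/=np.linalg.norm(z);y=np.array(b,float);y-=z*(y@z);y/=np.linalg.norm(y)
    q=Ro.from_matrix(np.c_[np.cross(y,z),y,z]).as_quat(); return [q[3],*q[:3]]
E
python3 - <<'E'
from h import *
from station import bot
import pickle
d=pickle.load(open("cams.pkl","rb"))
for n,k,z,P in(("watch","white",.016,dict(top=(481,212,14),scene=(219,162,12))),("nest","red",.016,dict(top=(359,253,15),scene=(320,173,14))),("tail","orange",.158,dict(top=(161,222,10),scene=(483,206,8)))):
    for c in P:
        ce,a,wh=blob(d[c],k,*P[c]); print(n,c,ce.round(1),a,wh,at_z(d[c],*ce,z).round(4))
s=bot.state();print(s["tcp_rot"],s["width"],s["force"])
dn=(0,0,-1)
print(bot.solve_ik([.565,-.319,.12],rd(dn,(1,0,0))),bot.solve_ik([.478,-.047,.042],rd(dn,(1,0,0))))
for zz in(.13,.2,.26,.28): print(zz,bot.solve_ik([.556,.339,zz],rd(dn,(.83,-.55,0))))
W=np.array([.478,-.047,.024])
for az in range(0,360,30):
    h=np.array([np.cos(np.radians(az)),np.sin(np.radians(az)),0]); ax=(h+[0,0,1])/2**.5
    y=np.cross(ax,h)
    for sg in(1,-1): 
        q=bot.solve_ik(list(W+ax*.2),rd(-ax,sg*y)); print(az,sg,None if q is None else np.round(q,2))
E
```

```text
watch top [481.  211.7] 236 [17 17] [ 0.5635 -0.3211  0.016 ]
watch scene [218.1 160. ] 91 [13  9] [ 0.5651 -0.3219  0.016 ]
nest top [359.2 252.4] 294 [19 20] [ 0.4776 -0.0478  0.016 ]
nest scene [320.  171.2] 116 [15  9] [ 0.4762 -0.05    0.016 ]
tail top [159.9 221.3] 50 [8 8] [0.5545 0.3407 0.158 ]
tail scene [483.4 204.1] 34 [8 6] [0.5555 0.3412 0.158 ]
[-1.07032431e-03  9.73347443e-01  2.29332942e-01 -1.10377139e-04] 0.08531016516857398 [ 1.01130675 -0.02564528 -0.85356645]
[-0.61727618  0.37920653  0.22948762  1.42107742  0.          0.95352015] [-0.23775213 -0.00842443 -0.37265311  1.20656764  0.          1.3330442 ]
0.13 [0.44461473 0.38302389 0.25431723 1.44208967 0.         2.60062815]
0.2 [0.44461473 0.3801569  0.38953016 1.58016959 0.         2.60062815]
0.26 [0.44461473 0.40082801 0.5361563  1.70612461 0.         2.60062815]
0.28 [0.44461473 0.41345285 0.59318983 1.75053331 0.         2.60062815]
0 1 None
0 -1 None
30 1 None
30 -1 None
60 1 [ 0.28  0.75  0.62  2.07 -0.51 -0.6 ]
60 -1 [ 0.28  0.75  0.62  2.07 -0.51  2.54]
90 1 [ 0.45  0.31  0.04  1.71 -0.69 -0.97]
90 -1 [ 0.45  0.31  0.04  1.71 -0.69  2.17]
120 1 [ 0.54 -0.26 -0.52  1.32 -0.79 -1.55]
120 -1 [ 0.54 -0.26 -0.52  1.32 -0.79  1.59]
150 1 None
150 -1 None
180 1 None
180 -1 None
210 1 [-1.15 -0.59 -0.75  1.51  0.78  1.42]
210 -1 [-1.15 -0.59 -0.75  1.51  0.78 -1.72]
240 1 [-1.01  0.05 -0.26  1.7   0.68  0.93]
240 -1 [-1.01  0.05 -0.26  1.7   0.68 -2.21]
270 1 [-0.8   0.51  0.28  1.96  0.51  0.6 ]
270 -1 [-0.8   0.51  0.28  1.96  0.51 -2.54]
300 1 [-0.58  0.93  0.9   2.27  0.32  0.34]
300 -1 [-0.58  0.93  0.9   2.27  0.32 -2.8 ]
330 1 None
330 -1 None
```

Both cameras agree within about 2 mm, and every pose is reachable. Now I'll pick up the watch, with the fingers closing along x to stay clear of the crown.

Run:
```python
from h import *
from station import bot
q=rd((0,0,-1),(1,0,0)); w=[.5643,-.3215]
bot.movep([*w,.12],q)
print(bot.move_l([*w,.0245],feed=.1,f_stop=8))
s=bot.state();print(s["clock"],s["ee_pos"],s["force"])
bot.clamp(40); s=bot.state();print(s["width"],s["grasp_force"],s["ee_pos"])
bot.move_l([*w,.045],feed=.05); s=bot.state();print(s["width"],s["grasp_force"],s["force"])
d=bot.read_camera("scene");u,v=map(int,proj(d,[*w,.03]));cv2.imwrite("pics/grip.png",cv2.resize(d["pixels"][v-40:v+40,u-50:u+50],None,fx=6,fy=6,interpolation=cv2.INTER_CUBIC))
```

```text
False
2.6417 [ 0.56499017 -0.32199199  0.02560096] [-0.42657331  0.45208907 -0.19359391]
0.03745854772453579 40.45964956283569 [ 0.56491123 -0.32192346  0.02551679]
0.03768487972278994 40.14721691608429 [ 0.90050719 -0.12023197 -1.11967219]
```

View pics/grip.png

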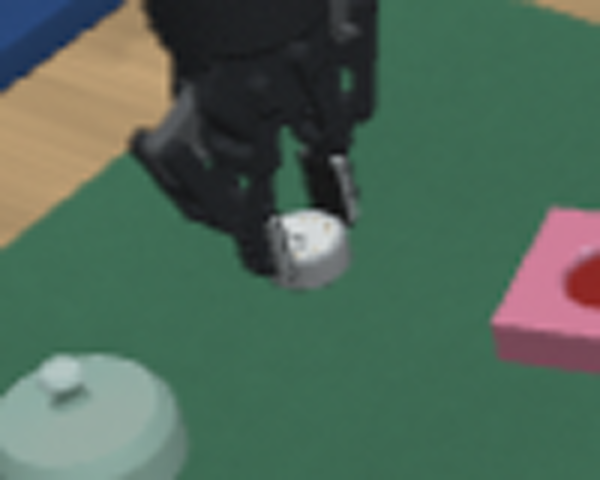

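The watch is held but may be off-centre across the pads. I'll carry it over the nest with the closing axis along the camera's view, so any lateral offset shows directly.

Run:
```python
from h import *
from station import bot
d=bot.read_camera("scene"); C=-np.array(d["R"]).T@np.array(d["t"]); n=np.array([.4778,-.0482])
a=(C[:2]-n)/np.linalg.norm(C[:2]-n); print(C,a)
bot.move_l([.5643,-.3215,.09],feed=.1)
q=rd((0,0,-1),(*a,0)); print(bot.solve_ik([*n,.09],q))
bot.movep([*n,.09],q); s=bot.state();print(s["clock"],s["ee_pos"],s["width"],s["grasp_force"])
d=bot.read_camera("scene"); z=s["ee_pos"][2]-.0255+.008
u,v=proj(d,[*s["ee_pos"][:2],z]).round().astype(int);print(u,v,proj(d,[*s["ee_pos"][:2],z]))
im=cv2.resize(d["pixels"][v-30:v+30,u-40:u+40],None,fx=10,fy=10,interpolation=cv2.INTER_CUBIC)
P=lambda x:tuple(((proj(d,x)-[u-40,v-30]+.5)*10).astype(int))
e=s["ee_pos"]
th=np.linspace(0,2*np.pi,60)
for zz in(z-.008,z+.008): cv2.polylines(im,[np.array([P([e[0]+.02*np.cos(t),e[1]+.02*np.sin(t),zz]) for t in th])],True,(0,255,255),1)
cv2.imwrite("pics/hover.png",im)
```

```text
[1.11117217 0.29621228 0.66472694] [0.87851492 0.4777149 ]
[-0.24030317 -0.04305969 -0.30780592  1.30605009  0.          0.83244138]
5.5167 [ 0.4785172  -0.04901525  0.09013901] 0.03742276385403505 40.14654815196991
320 155 [319.71489663 155.194509  ]
```

View pics/hover.png

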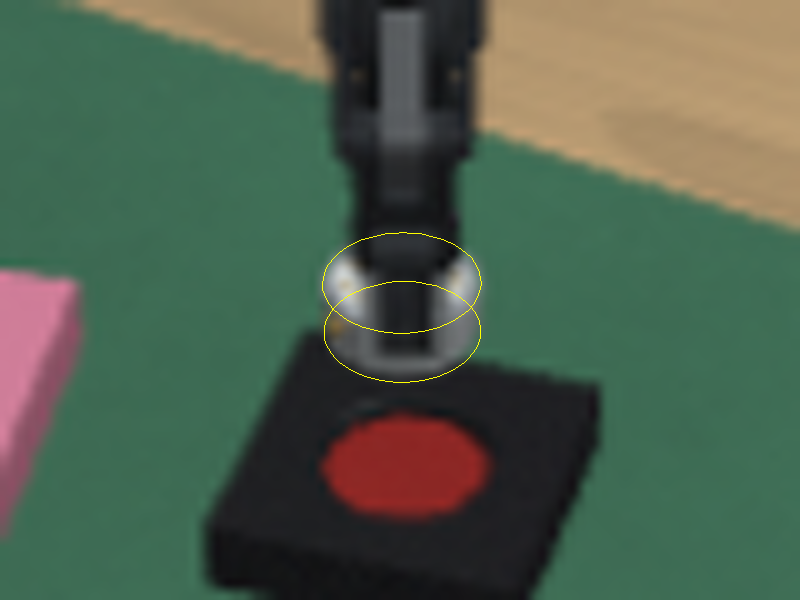

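In the overlay the watch sits centred between the pads (px ~402, outline matching), and the nest's red floor lies directly below (~406,466). Lowering gently.

Run:
```python
from h import *
from station import bot
d=bot.read_camera("scene");e=bot.state()["ee_pos"];print(proj(d,[*e[:2],.016]))
n=[.4774,-.0476]
bot.move_l([*n,.052],feed=.08)
print(bot.move_l([*n,.0395],feed=.02,f_stop=6))
s=bot.state();print(s["clock"],s["ee_pos"],s["force"],s["width"])
```

```text
[319.76567682 171.82231404]
True
6.7917 [ 0.47746134 -0.04760088  0.04140174] [-0.04944402  0.29456593  4.8370264 ] 0.038035816488819575
```

Contact came at TCP z 0.0414, where 0.0415 was expected, so the watch is on the nest floor. Releasing, backing off and checking.

Run:
```python
from h import *
from station import bot
bot.let_go(); bot.hold(.3)
e=bot.state()["ee_pos"]; bot.move_l([e[0],e[1],.12],feed=.12)
q=rd((0,0,-1),(.83,-.55,0)); 
bot.movep([.555,.3405,.29],q)
s=bot.state();print(s["clock"],s["ee_pos"])
a=[]
for n,k in(("scene","s"),("top","t")):
    d=bot.read_camera(n);u,v=proj(d,[.4774,-.0476,.032]).round().astype(int)
    ce,A,wh=blob(d,"white",u,v,12);print(n,ce,A,wh,at_z(d,*ce,.032).round(4))
    a.append(cv2.resize(d["pixels"][v-30:v+30,u-25:u+25],None,fx=8,fy=8,interpolation=cv2.INTER_CUBIC))
cv2.imwrite("pics/seat.png",np.hstack(a))
```

```text
10.025 [0.55509294 0.33969    0.28912118]
scene [320.65048544 167.08737864] 103 [14  9] [ 0.477  -0.0475  0.032 ]
top [359.22540984 253.68442623] 244 [18 18] [ 0.4761 -0.0471  0.032 ]
```

View pics/seat.png

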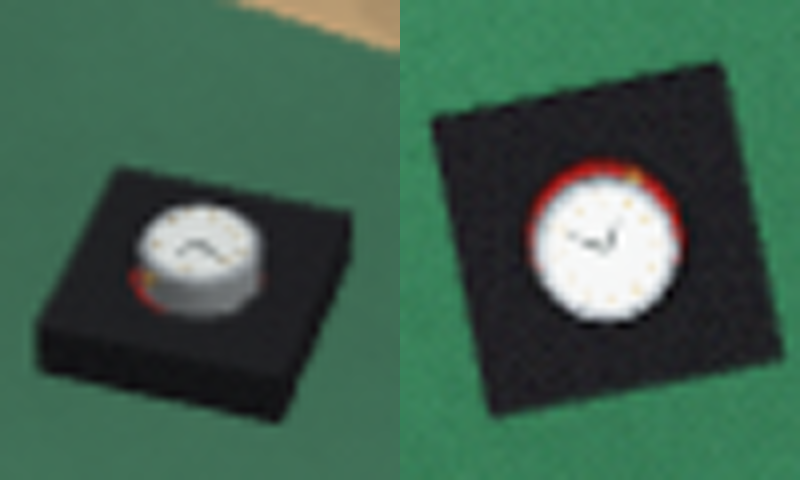

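The watch is seated: both cameras put the dial at (0.477,-0.047) for z=0.032, and it's level inside the hole. Now the lamp.

Run:
```python
from h import *
from station import bot
p=[.555,.341]
print(bot.move_l([*p,.126],feed=.12,f_stop=6)); 
bot.clamp(50); s=bot.state();print(s["clock"],s["ee_pos"],s["width"],s["grasp_force"],s["force"])
bot.move_l([*p,.25],feed=.1); s=bot.state();print(s["clock"],s["ee_pos"],s["width"],s["grasp_force"],s["force"])
W=np.array([.4768,-.0475,.024]); 
for az in(90,100,110,120):
    h=np.array([np.cos(np.radians(az)),np.sin(np.radians(az)),0]); ax=(h+[0,0,1])/2**.5; y=np.cross(ax,h)
    for sg in(1,-1):
        for r in(.198,.24): 
            q=bot.solve_ik(list(W+ax*r),rd(-ax,sg*y)); print(az,sg,r,None if q is None else np.round(q,2))
```

```text
False
12.2833 [0.55522094 0.3409402  0.12614213] 0.01455536444047548 48.807812532177195 [ 0.33413837 -0.08491417  0.56835559]
13.675 [0.55459314 0.34085554 0.24892069] 0.014653244864058638 49.00394983123988 [-0.34888966  0.31564346 -0.95681181]
90 1 0.198 [ 0.45  0.3   0.03  1.7  -0.69 -0.97]
90 1 0.24 [ 0.49  0.34  0.13  1.8  -0.67 -0.92]
90 -1 0.198 [ 0.45  0.3   0.03  1.7  -0.69  2.17]
90 -1 0.24 [ 0.49  0.34  0.13  1.8  -0.67  2.22]
100 1 0.198 [ 0.49  0.14 -0.16  1.58 -0.74 -1.14]
100 1 0.24 [ 0.55  0.17 -0.07  1.68 -0.72 -1.07]
100 -1 0.198 [ 0.49  0.14 -0.16  1.58 -0.74  2.  ]
100 -1 0.24 [ 0.55  0.17 -0.07  1.68 -0.72  2.07]
110 1 0.198 [ 0.52 -0.05 -0.34  1.45 -0.77 -1.33]
110 1 0.24 [ 0.59 -0.02 -0.26  1.56 -0.76 -1.24]
110 -1 0.198 [ 0.52 -0.05 -0.34  1.45 -0.77  1.81]
110 -1 0.24 [ 0.59 -0.02 -0.26  1.56 -0.76  1.9 ]
120 1 0.198 [ 0.54 -0.26 -0.53  1.32 -0.79 -1.55]
120 1 0.24 [ 0.61 -0.24 -0.45  1.45 -0.78 -1.45]
120 -1 0.198 [ 0.54 -0.26 -0.53  1.32 -0.79  1.59]
120 -1 0.24 [ 0.61 -0.24 -0.45  1.45 -0.78  1.69]
```

Run:
```python
from h import *
from station import bot
W=np.array([.4768,-.0475,.024]); az=np.radians(100)
h=np.array([np.cos(az),np.sin(az),0]); ax=(h+[0,0,1])/2**.5; q=rd(-ax,-np.cross(ax,h))
up=bot.solve_ik([.555,.341,.33],rd((0,0,-1),(.83,-.55,0))); way=list(W+ax*.198+[0,0,.13]); print(up,bot.solve_ik(way,q))
if up is None: bot.move_l([.52,.32,.31],feed=.15)
else: bot.move_l([.555,.341,.33],feed=.15)
bot.movep(way,q); s=bot.state();print(s["clock"],s["ee_pos"],s["width"],s["grasp_force"])
bot.move_l(list(W+ax*.198),feed=.1); bot.hold(.5)
s=bot.state();print(s["clock"],np.array(s["ee_pos"])-(W+ax*.198),s["tcp_rot"],q,s["grasp_force"])
a=[]
for n in("scene","top"):
    d=bot.read_camera(n);c=proj(d,W+ax*.1).round().astype(int);u,v=c
    im=cv2.resize(d["pixels"][v-50:v+50,u-40:u+40],None,fx=5,fy=5,interpolation=cv2.INTER_CUBIC)
    P=lambda x:tuple(int(t) for t in (proj(d,x)-[u-40,v-50]+.5)*5)
    cv2.line(im,P(W),P(W+ax*.08),(0,255,255),1); cv2.circle(im,P(W+ax*.08),3,(255,0,255),1); cv2.circle(im,P(W+ax*.23),3,(255,0,255),1)
    a.append(im)
cv2.imwrite("pics/lamp.png",np.hstack(a))
```

```text
[0.44806575 0.46227095 0.7619591  1.87048448 0.         2.60407917] [ 0.49081551  0.09498391  0.05577407  1.83313677 -0.73695079  2.00426664]
15.4167 [0.45270225 0.09069074 0.29377509] 0.014835089741788657 48.927411942277104
17.3667 [1.20473590e-05 2.84768231e-05 4.25470888e-05] [ 0.29318362  0.59385742  0.70773747 -0.24593578] [np.float64(0.2931525168369743), np.float64(0.5938583163412474), np.float64(0.7077327819916305), np.float64(-0.24598416875659648)] 48.92724878154695
```

View pics/lamp.png

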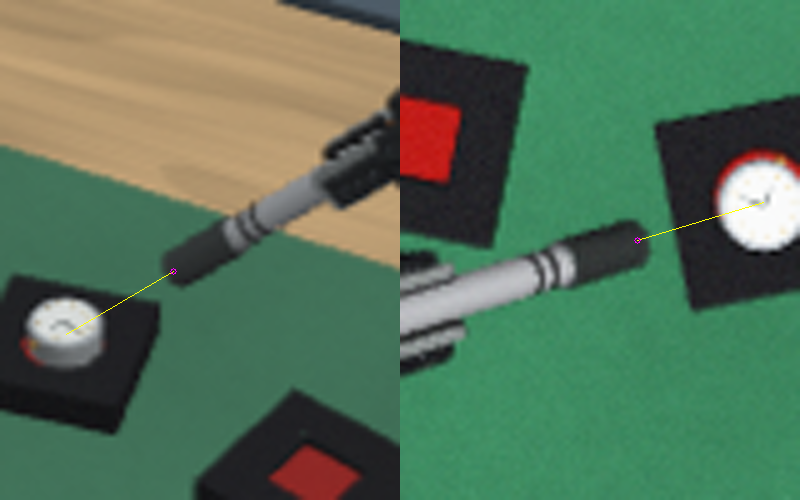

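The lamp lies on the planned axis in both views. The lens is at the marked point 8 cm from the watch, which is still seated, and everything is at rest. Handing in.

```bash
python3 -c "
from station import bot
print(bot.sign_off())"
```

```text
the job is handed in; nothing more can be done
None
```

I handed the job in at about 17 s of the 54 s allowed: the watch is home in the round nest, dial up and released, and the lamp is held at rest at 45°, lens about 8 cm from the watch and aimed at its middle; the judge's verdict was not shown.

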